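# Refit a splined yoke on a conveyor drive

### The job

Take the yoke with the toothed (splined) bore off the rubber mat, set it ears-up over the upright splined shaft of the conveyor drive, and, leaning on it only lightly (never more than about 50 N), rock and turn it back and forth as needed until the teeth mesh; then push it fully home on the shaft's shoulder, let go and leave it seated. Leave the plain-bored yoke, the collar and the grease jar where they are.

Things in the scene. Friction and masses are not known exactly. Their poses are not given: they have to be found in the camera images.
- yoke_mid (a point): Splined steel yoke, 77 mm high, 0.24-0.4 kg, ears up. Point on the bore axis, 38 mm above the underside, z up. Two ears rise from the barrel along +y and -y: flat outer faces 50 mm apart, each 26 mm wide (x), 9 mm thick, 32 to 77 mm above the underside, 32 mm free between them. Grip both ears on their outer faces (closing along y), best 20 mm above this point, clear of the barrel.
- yoke: The same yoke, origin at the centre of its underside. Barrel 52 mm in diameter, 32 mm high, open at both ends; 40 mm bore with four straight inward teeth 90 degrees apart, 12.8 mm wide, 30 mm between opposite tooth tips, from 1 to 29 mm above the underside; one tooth points along x. Stands on the 3 mm thick mat; it and the plain yoke may stand in either place.
- drive_tip (a point): Tip of the drive's upright shaft at rest, on its axis, 138 mm above the bench, z up; yoke fully home: yoke_mid 6 mm below it. Belongs to the fixed gearbox: it does NOT tell how the shaft teeth are clocked, which varies and is not measured. Below the tip: round nose 28 mm in diameter, 16 mm long, its top 10 mm a cone from 17 mm; then teeth 28 mm long; then the shoulder face, 44 mm down.
- tooth_top (a point): Shaft axis at the upper ends of the shaft's teeth (at rest), 16 mm below the tip, fixed to the gearbox. Four straight teeth 90 degrees apart, 10 mm wide, 37 mm over the teeth, 28 mm long. Play is about 1 mm, so they mesh only within about 4 degrees of the right turn; otherwise the yoke stops with its underside 1 mm below this point, resting on the tooth tops.
- shoulder (a point): Shaft axis at the shoulder's upper face (at rest), 94 mm above the bench, fixed to the gearbox; shoulder 56 mm in diameter. The yoke's underside rests here when home. The shaft is sprung: it starts to sink under about 5 N, 1.2 N more per mm, for 8 mm, then is hard; unloaded it rises again. The motor brake holds it from turning up to 0.35 N m, then slips.
- drive: Bolted-down drive unit: grey gearbox 100 x 100 mm, 74 mm high, origin at the centre of its underside, on the shaft axis; its motor (80 mm in diameter) lies behind it along its x, to 182 mm, its black terminal box up to 96 mm above the bench.
- plain_yoke_mid (a point): Bystander of the same outline and steel as the splined yoke, but with a plain smooth 20 mm bore, no teeth; does not fit. Stands on the mat. The point is on its axis, 38 mm above its underside.
- collar_mid (a point): Bystander: small steel shaft collar, 38 mm outside, 22 mm hole, 14 mm high, lying on the mat. The point is its centre.
- grease: Bystander: white jar with black cap, 56 mm in diameter, 75 mm high, on the bench. Origin at the centre of its underside.
Mind the look-alikes: they are no part of the job. Leave any green, orange or yellow look-alike of the yoke alone.

How it is judged:
By the outcome, as a careful person would: the job done as asked, in the order asked, and still so for the second after the job is handed in, with the robot touching nothing.
It also fails if it takes over 72 s, if anything falls off the work surface, if the arm or the gripper's body presses on something with over 40 N, if the wrist force passes 120 N, or if a joint passes its speed limit or range.

### The arm

A 6-joint arm with a two-finger parallel gripper is mounted at the origin on the work surface. World frame = base frame: x ahead of the robot, y to its left, z up, the work surface at z = 0. Lengths are in m, angles in rad, forces in N, time in s.
With the tool pointing down it reaches from about 0.25 to 0.725 m from the base axis. Payload 9.7 kg.
Tool frame: the origin (TCP) lies between the finger pads; the fingertips stand 11 mm ahead of it and the grasp point (between the pads) lies 8 mm behind it (arm.tcp_to_tips is the distance from the TCP to the fingertips, in m); z points along the fingers, y is the direction in which the jaws open and shut (so a half turn about z gives the same grasp; the last joint's range is limited). The gripper opens to 85 mm and grips with 20 to 120 N. Pads are 22 mm wide; open, the fingers measure 114 mm over their backs; the gripper's body (76 mm by 85 mm) begins 54 mm behind the grasp point. The pads swing forward as they close: fully open they stand 13 mm farther back than shut.
Start: joints at [1.223, 0.087, 0.176, 1.66, 0, 1.571], TCP at [0.187, 0.517, 0.242] pointing down, gripper open.
Joint ranges: [-3.13, 3.13], [-0.85, 1.81], [-1.15, 1.24], [-2.2, 2.28], [-1.44, 1.52], [-3.14, 3.14]. Speed limits (rad/s): [2.22, 2.22, 2.57, 3.14, 3.14, 3.14].

### API

Orientations are given as [roll, pitch, yaw] about the fixed x, y, z axes, in that order (R = Rz(yaw) Ry(pitch) Rx(roll)).
In Python, from plant import telemetry, imaging, order, arm gives the robot as it stands.
- The arm moves only by the tool move_arm, never from a script. Its argument "motion" is a list that holds one entry, the list of rows, each a list of 5 numbers: the shift along the tool's x, y, z in mm, then the turn about the tool's z in rad, then the opening, from 0 (shut) to 1 (fully open). A call has exactly 5 rows; each row is the pose to reach, as a shift and turn from the pose commanded when the call began, along the tool's axes at that moment; what a row does not reach only later rows make up. A row lasts 1/12 s, in which the tool goes at most 41.7 mm and 7.16 degrees, less where a joint would pass 70% of its speed; a pose out of reach is approached as far as the arm can. A call with a gripper value outside its range is refused whole. The fingers move at their own pace and stop on an object; "squeeze" is the grip in N (left out, the last holds). Time passes only in rows, so rows that repeat a pose let the fingers close, or fill a call up. It gives the time, the measured TCP pose, the force and the opening at its end, in the units of the state.
- telemetry.get_state(): the state, without advancing time (a new reading comes with each control period).
- imaging.camera(name): name is "side" or "top" or "wrist"; returns the picture (384x512x3 uint8, blue, green, red); there is no depth.
- imaging.get_calibration(name): a dict with "fx", "fy", "cx", "cy" (pixels), "origin" and "attitude" of the camera in the world. Camera axes: x right, y down, z forward; pixel columns grow to the right and rows downward; lengths in m; the calibration is good to about 2 mm. A picture is of the moment at which its call begins: read the wrist's pose just before it. get_calibration takes no time and is no camera call; for the wrist camera it gives the pose at the moment of the call.
- order.job_done(): hands the job in, once; it reports no verdict.
The state is a dict: "time_s": time; "joints": joint angles; "joint_vel": joint speeds; "effort": joint torques, N m; "ee_pos": TCP position; "eef_rot": TCP orientation; "ft_force": force on the tool from outside, world axes, zero at the start; "moment": the same for the moment, N m; "finger_gap": opening from 0.0 (shut) to 1.0 (fully open).
Only numpy, scipy, OpenCV 4.12 (cv2) and the standard library are available. Lean on these libraries where they do the work, as an engineer would, in place of code of your own. Each camera call takes 0.05 s, during which the arm holds its last target.

## Working session

There is one attempt and no reset: what is moved stays moved. The work goes in short steps, Python scripts to look and compute and a tool call to move; the robot and the scene stay as the last step left them, time stands still between calls to the robot, and variables do not carry over. Pictures are saved under pics/ and viewed, and the job is handed in when it is done.

Besides the shell and the picture viewer there is one more tool, called after "Call:" as name(argument=value, ...) on one line, values as JSON. move_arm: Moves the arm, as the interface text tells. Its arguments: {"type":"object","properties":{"motion":{"type":"array","items":{"type":"array","items":{"type":"array","items":{"type":"number"}}}},"squeeze":{"type":"number"}},"required":["motion"]}

```bash
ls; mkdir -p pics; python3 - <<'E'
from plant import telemetry, imaging, order, arm
import cv2
print(telemetry.get_state())
for n in ("side","top","wrist"):
    c=imaging.get_calibration(n); print(n,c)
    cv2.imwrite(f"pics/{n}0.png",imaging.camera(n))
E
```

```text
pics
{'time_s': 0.0, 'joints': array([1.22300159e+00, 8.74588187e-02, 1.75140570e-01, 1.65977613e+00,
       1.31069080e-05, 1.57081770e+00]), 'joint_vel': array([ 0.00170059,  0.00106213, -0.00153864,  0.00015399,  0.00239664,
        0.00064268]), 'effort': array([-5.11631370e-04, -5.20392752e+01,  4.64803147e+01,  1.63529674e-02,
       -6.57482474e-05, -6.38039893e-06]), 'ee_pos': array([0.18738154, 0.51688037, 0.24158704]), 'eef_rot': array([-3.14029460e+00, -1.30791506e-05,  2.79377652e+00]), 'ft_force': array([0.05737609, 0.14920717, 0.95338096]), 'moment': array([ 0.03693993, -0.01907782,  0.00783478]), 'finger_gap': 1.0000737309993413}
side {'fx': 378.9109307245502, 'fy': 378.9109307245502, 'cx': 257.6713942935819, 'cy': 191.22082015404663, 'origin': array([ 0.44760792, -0.70867515,  0.7133676 ]), 'attitude': array([-2.35950858, -0.01292741, -0.09090598])}
top {'fx': 474.04333860761164, 'fy': 474.04333860761164, 'cx': 258.10817501551134, 'cy': 193.99677924059543, 'origin': array([ 0.3381037 , -0.1307064 ,  1.22155482]), 'attitude': array([-2.98218725, -0.00346877, -1.5642855 ])}
wrist {'fx': 302.5810450985219, 'fy': 302.5810450985219, 'cx': 255.64733753776915, 'cy': 189.54860899244852, 'origin': array([0.12492936, 0.54021429, 0.37323575]), 'attitude': array([2.87245398e+00, 1.21229237e-03, 1.22376227e+00])}
```

View pics/side0.png

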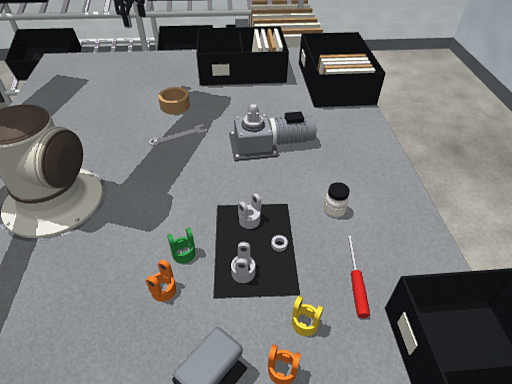

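View pics/top0.png

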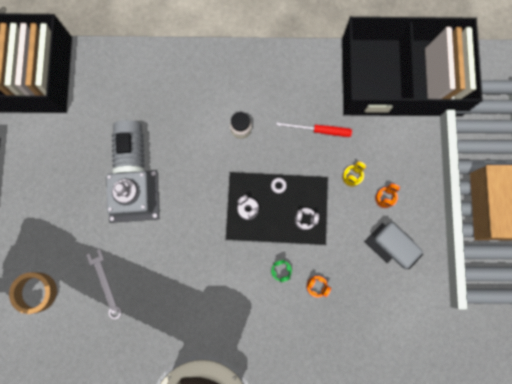

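View pics/wrist0.png

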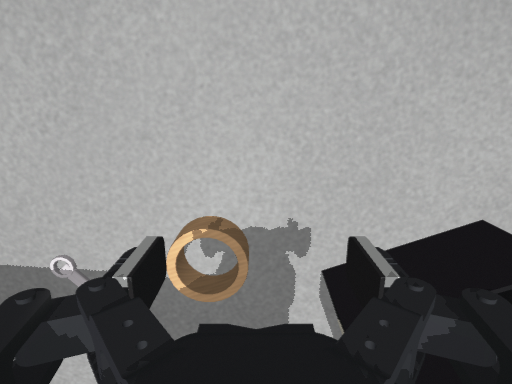

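```bash
cat > h.py <<'E'
import numpy as np, cv2
from scipy.spatial.transform import Rotation as Ro
from plant import telemetry, imaging, order, arm
def cam(n):
    c=imaging.get_calibration(n); return c
def ray(c,u,v):
    d=np.array([(u-c['cx'])/c['fx'],(v-c['cy'])/c['fy'],1.]); R=Ro.from_euler('xyz',c['attitude']).as_matrix()
    d=R@d; return np.array(c['origin']),d/np.linalg.norm(d)
def onz(c,u,v,z):
    o,d=ray(c,u,v); return o+d*(z-o[2])/d[2]
def proj(c,p):
    R=Ro.from_euler('xyz',c['attitude']).as_matrix(); q=R.T@(np.array(p)-c['origin']); return np.array([c['fx']*q[0]/q[2]+c['cx'],c['fy']*q[1]/q[2]+c['cy']])
def tri(rs):
    A=np.zeros((3,3));b=np.zeros(3)
    for o,d in rs:
        P=np.eye(3)-np.outer(d,d);A+=P;b+=P@o
    x=np.linalg.solve(A,b); return x,[np.linalg.norm((np.eye(3)-np.outer(d,d))@(x-o)) for o,d in rs]
E
python3 - <<'E'
import cv2,numpy as np
t=cv2.imread('pics/top0.png');s=cv2.imread('pics/side0.png')
a=cv2.resize(t[160:250,220:335],(800,626),interpolation=cv2.INTER_CUBIC)[:600]
b=cv2.resize(s[185:295,210:300],(490,599),interpolation=cv2.INTER_CUBIC)
d=cv2.resize(t[110:230,95:170],(375,600),interpolation=cv2.INTER_CUBIC);e=cv2.resize(s[95:165,220:325],(800,533),interpolation=cv2.INTER_CUBIC)
for n,i in dict(ctop=a,cside=b,dtop=d,dside=e).items(): cv2.imwrite(f'pics/{n}.png',i)
E
```

```text
(no output)
```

View pics/ctop.png

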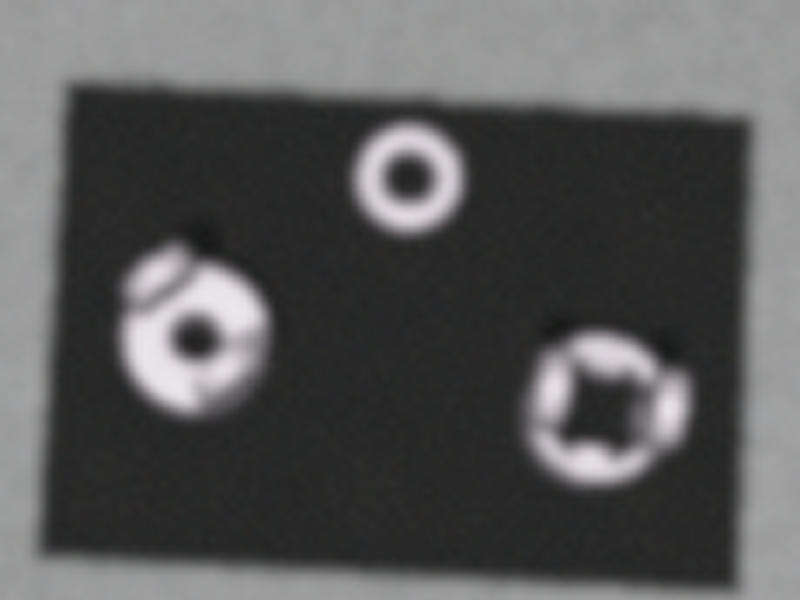

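View pics/cside.png

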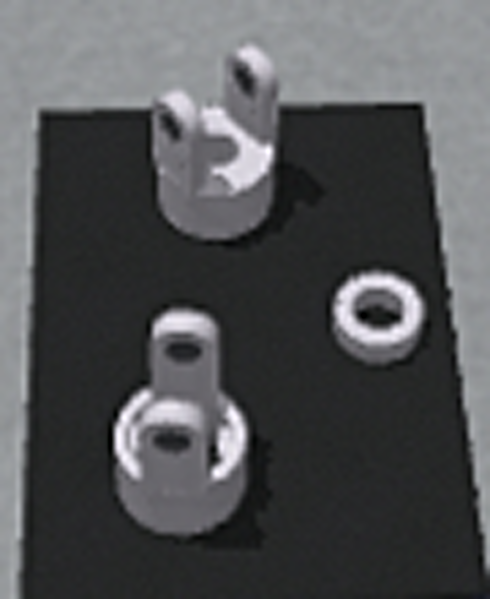

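View pics/dtop.png

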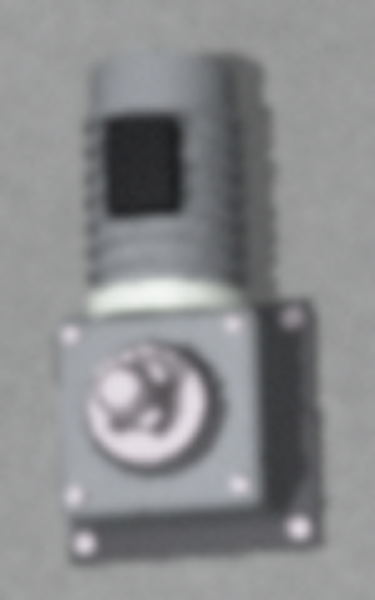

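View pics/dside.png

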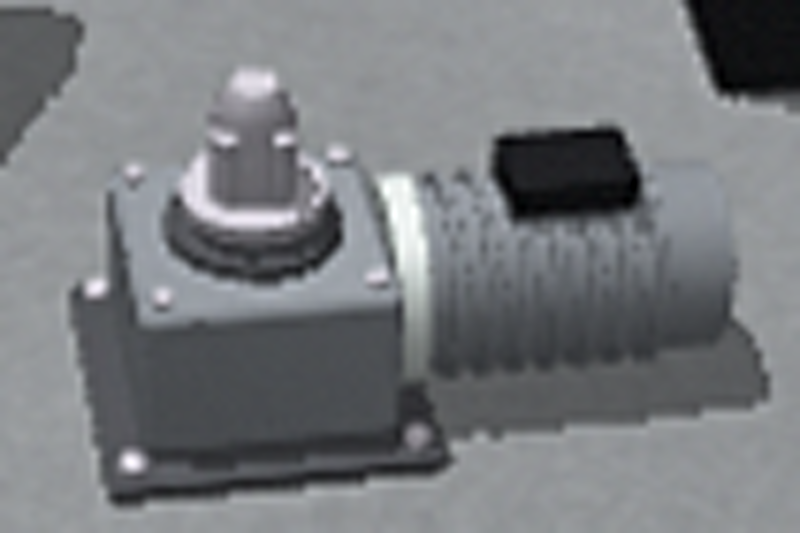

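Top view, grey candidates on the mat: (247,207) has a small round bore = plain yoke; (307,218) has a wide bore with four inward teeth = the splined yoke (side view (243,262)); (279,185) is the collar. Coloured ones are ignored. Next, coarse triangulation and a closer look with the wrist camera.

```bash
python3 - <<'E'
from h import *
np.set_printoptions(precision=4,suppress=True)
t,s=cam('top'),cam('side')
ti=cv2.imread('pics/top0.png');si=cv2.imread('pics/side0.png')
# barrel top centre in crops
u=lambda x,y:(220+x*115/800,160+y*90/626)
us=lambda x,y:(210+x*90/490,185+y*110/599)
a=u(597,408); b=us(181,435)
print('yoke rim', tri([ray(t,*a),ray(s,*b)]), onz(t,*a,.035), onz(s,*b,.035))
d=(95+118*75/375,110+388*120/600); e=(220+255*105/800,95+78*70/533)
print('tip',tri([ray(t,*d),ray(s,*e)]),onz(t,*d,.138))
st=telemetry.get_state();R=Ro.from_euler('xyz',st['eef_rot']).as_matrix()
w=cam('wrist');print('cam in tool',R.T@(w['origin']-st['ee_pos']));Rc=Ro.from_euler('xyz',w['attitude']).as_matrix()
print((R.T@Rc)); print(st['eef_rot'],R)
E
```

```text
yoke rim (array([ 0.4671, -0.254 ,  0.0343]), [np.float64(0.0001053665717273547), np.float64(0.0001053665717274802)]) [ 0.4669 -0.254   0.035 ] [ 0.4672 -0.2545  0.035 ]
tip (array([0.5249, 0.1892, 0.1411]), [np.float64(0.0003860004469793238), np.float64(0.00038600044697930736)]) [0.5251 0.1901 0.138 ]
cam in tool [ 0.0667  0.0005 -0.1316]
[[ 0.0008 -0.964  -0.2659]
 [ 1.      0.0008  0.0002]
 [ 0.     -0.2659  0.964 ]]
[-3.1406 -0.      2.7938] [[-0.9401  0.3408 -0.0004]
 [ 0.3408  0.9401 -0.001 ]
 [ 0.     -0.001  -1.    ]]
```

Call:
move_arm(motion=[[[-33, -13, 0, 0, 1], [-66, -26, 0, 0, 1], [-99, -39, 0, 0, 1], [-132, -52, 0, 0, 1], [-165, -64, 0, 0, 1]]])

```text
time_s: 0.57
ee_pos: [0.3216, 0.3993, 0.2421]
eef_rot: [-3.141, -0.0, 2.794]
ft_force: [0.2, 0.4, -0.2]
finger_gap: 0.998
```

Call:
move_arm(motion=[[[-33, -13, 0, 0, 1], [-66, -26, 0, 0, 1], [-99, -39, 0, 0, 1], [-132, -52, 0, 0, 1], [-165, -64, 0, 0, 1]]])

```text
time_s: 0.98
ee_pos: [0.4551, 0.2827, 0.2422]
eef_rot: [-3.141, -0.0, 2.794]
ft_force: [-0.1, -0.0, -0.5]
finger_gap: 1.003
```

Call:
move_arm(motion=[[[-33, -13, 0, 0, 1], [-66, -26, 0, 0, 1], [-99, -39, 0, 0, 1], [-132, -52, 0, 0, 1], [-165, -64, 0, 0, 1]]])

```text
time_s: 1.4
ee_pos: [0.5884, 0.1663, 0.242]
eef_rot: [-3.141, -0.0, 2.794]
ft_force: [1.1, 0.6, -0.3]
finger_gap: 0.999
```

```bash
cat > snap.py <<'E'
from h import *
import sys,json,pickle
n=sys.argv[1]; c=imaging.get_calibration('wrist'); im=imaging.camera('wrist')
cv2.imwrite(f'pics/{n}.png',im); pickle.dump(c,open(f'{n}.pkl','wb'))
st=telemetry.get_state(); print({k:np.round(st[k],4) for k in('time_s','ee_pos','eef_rot','ft_force','finger_gap','joints')})
E
python3 snap.py s1
```

```text
{'time_s': np.float64(1.45), 'ee_pos': array([0.592 , 0.1627, 0.2406]), 'eef_rot': array([-3.1398e+00,  8.0000e-04,  2.7907e+00]), 'ft_force': array([-1.6803, -3.1525, -2.7471]), 'finger_gap': np.float64(1.0013), 'joints': array([ 0.269 ,  0.2456,  0.3528,  1.6784, -0.0019,  0.62  ])}
```

View pics/s1.png

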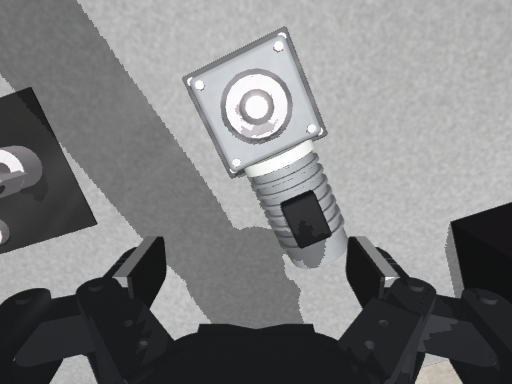

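```bash
python3 snap.py s2; python3 - <<'E'
import cv2
i=cv2.imread('pics/s2.png')[55:160,200:320]
cv2.imwrite('pics/s2c.png',cv2.resize(i,None,fx=5.5,fy=5.5,interpolation=cv2.INTER_CUBIC))
E
```

```text
{'time_s': np.float64(1.5), 'ee_pos': array([0.59  , 0.1645, 0.2405]), 'eef_rot': array([-3.1399e+00, -9.0000e-04,  2.7897e+00]), 'ft_force': array([ 0.2527,  0.0058, -0.4199]), 'finger_gap': np.float64(0.9987), 'joints': array([ 2.723e-01,  2.433e-01,  3.499e-01,  1.679e+00, -8.000e-04,
        6.242e-01])}
```

View pics/s2c.png

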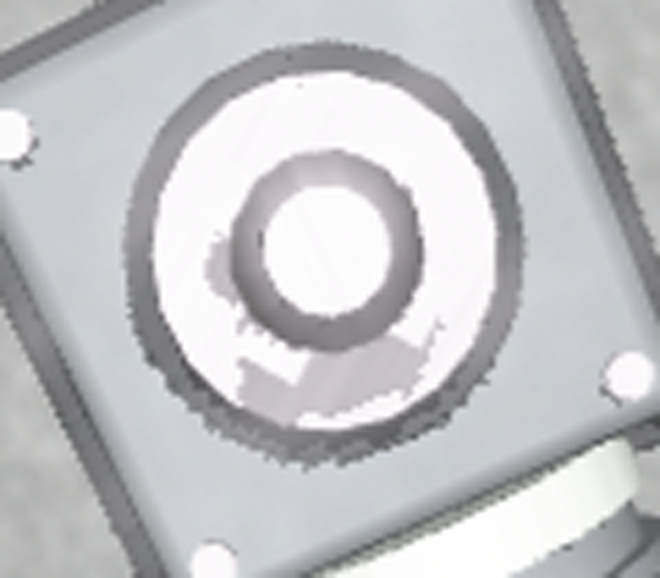

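```bash
python3 - <<'E'
from h import *
import pickle
i=cv2.imread('pics/s2.png'); c=pickle.load(open('s2.pkl','rb'))
roi=i[55:160,200:320].astype(float); print(roi.min(axis=(0,1)),roi.max(axis=(0,1)))
g=roi.min(axis=2); st=np.clip((g-215)*(255/40),0,255).astype(np.uint8)
cv2.imwrite('pics/s2s.png',cv2.resize(st,None,fx=5.5,fy=5.5,interpolation=cv2.INTER_CUBIC))
m=(i.min(axis=2)>222).astype(np.uint8)
n,l,s,ce=cv2.connectedComponentsWithStats(m,connectivity=4)
k=l[100,258]; print(s[k],ce[k]); print(onz(c,*ce[k],.138), 2*np.sqrt(s[k][4]/np.pi))
E
```

```text
[76. 75. 74.] [254. 255. 254.]
[248  89  23  23 423] [258.99054374  99.91252955]
[0.52627406 0.1896976  0.138     ] 23.207333483685147
```

View pics/s2s.png

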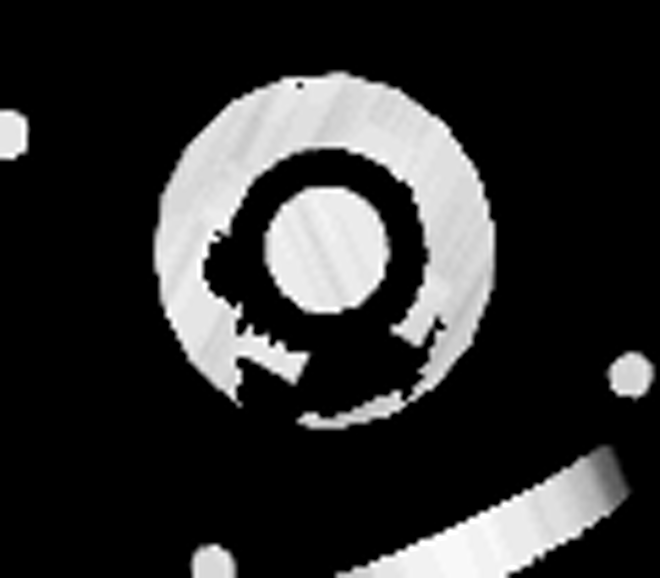

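Call:
move_arm(motion=[[[-7, -30, 0, 0, 1], [-14, -60, 0, 0, 1], [-21, -90, 0, 0, 1], [-28, -120, 0, 0, 1], [-32, -140, 0, 0, 1]]])

```text
time_s: 1.92
ee_pos: [0.569, 0.0235, 0.2422]
eef_rot: [-3.141, -0.0, 2.793]
ft_force: [-0.2, 1.0, 0.3]
finger_gap: 1.002
```

Call:
move_arm(motion=[[[0, 0, 0, 0, 1], [0, 0, 0, 0, 1], [0, 0, 0, 0, 1], [0, 0, 0, 0, 1], [0, 0, 0, 0, 1]]])

```text
time_s: 2.33
ee_pos: [0.5698, 0.0264, 0.2421]
eef_rot: [3.142, -0.0, 2.795]
ft_force: [0.1, 0.3, -0.3]
finger_gap: 0.998
```

```bash
python3 snap.py s3; python3 - <<'E'
from h import *
import pickle
c=pickle.load(open('s3.pkl','rb')); p=proj(c,[.526,.19,.122]);print(p); u,v=map(int,p)
i=cv2.imread('pics/s3.png'); i=i[max(0,v-50):v+50,max(0,u-60):u+60]
cv2.imwrite('pics/s3c.png',cv2.resize(i,None,fx=5.5,fy=5.5,interpolation=cv2.INTER_CUBIC))
E
```

```text
{'time_s': np.float64(2.3833), 'ee_pos': array([0.5698, 0.0263, 0.2421]), 'eef_rot': array([-3.1416e+00, -3.0000e-04,  2.7951e+00]), 'ft_force': array([ 0.1705, -0.4849, -0.0988]), 'finger_gap': np.float64(0.9995), 'joints': array([4.6000e-02, 1.3690e-01, 2.3010e-01, 1.6643e+00, 1.0000e-04,
       3.9250e-01])}
[434.28225385  66.07479058]
```

View pics/s3.png

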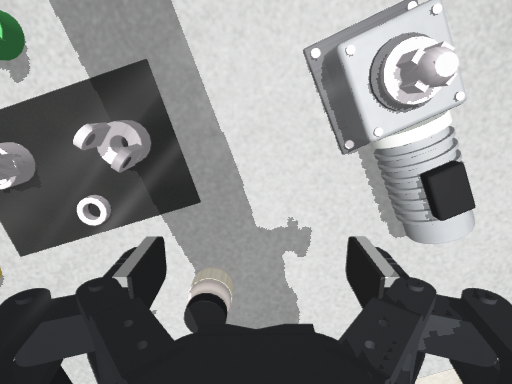

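View pics/s3c.png

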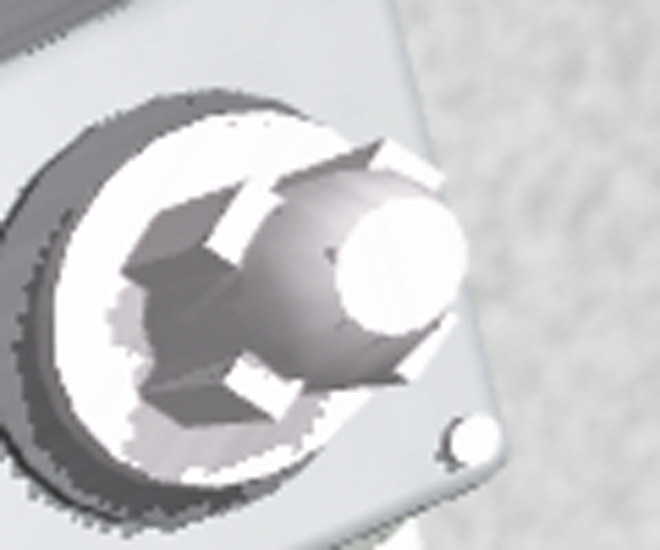

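Oblique view shows the four tooth tops clearly (full-image pixels about (415,55), (420,89), (448,45), (452,79)). I'll compute the clocking from their outer edges.

```bash
python3 - <<'E'
from h import *
import pickle
np.set_printoptions(precision=4,suppress=True)
c=pickle.load(open('s3.pkl','rb')); w=lambda x,y:onz(c,374+(x-2.5)/5.5,16+(y-2.5)/5.5,.122)[:2]
E=[((205,245),(250,180)),((225,378),(287,420)),((387,140),(443,182)),((405,382),(457,315))]
M=[]
for a,b in E:
    a,b=w(*a),w(*b); M.append((a+b)/2); d=b-a
    print('mid',M[-1],'len',np.linalg.norm(d),'edge normal deg mod90',(np.degrees(np.arctan2(d[1],d[0])))%90)
M=np.array(M); ctr=M.mean(0); print('centre',ctr)
for m in M: print(np.degrees(np.arctan2(*(m-ctr)[::-1])),np.linalg.norm(m-ctr))
for a,b in((0,3),(1,2)): d=M[b]-M[a];print(np.degrees(np.arctan2(d[1],d[0]))%90,np.linalg.norm(d))
# tip centre in this view and triangulation with s2
i=cv2.imread('pics/s3.png'); m=(i.min(axis=2)>222).astype(np.uint8)
pu,pv=374+402/5.5,16+265/5.5
# tip ellipse points from crop
P=np.array([(340,265),(402,198),(465,265),(402,335),(355,310),(450,220),(357,222),(448,310)],float)
e=cv2.fitEllipse(P.astype(np.float32)); u=(374+(e[0][0]-2.5)/5.5,16+(e[0][1]-2.5)/5.5)
c2=pickle.load(open('s2.pkl','rb'))
print(e,'tip',tri([ray(c,*u),ray(c2,258.99,99.91)]),onz(c,*u,.138))
E
```

```text
mid [0.5125 0.1776] len 0.009820464206067176 edge normal deg mod90 38.81812098225927
mid [0.5383 0.1764] len 0.011292372781317294 edge normal deg mod90 39.71654236647779
mid [0.5148 0.2035] len 0.010179519165100544 edge normal deg mod90 38.582682234197065
mid [0.54   0.2012] len 0.010739876582255559 edge normal deg mod90 37.11968281588996
centre [0.5264 0.1897]
-139.10735298093041 0.018400003916496235
-48.10979363906363 0.017853606477671667
130.09210057432045 0.01804434451420933
40.27695237673904 0.017838095365887516
40.58957322934419 0.03623757633808903
40.986376101395706 0.03589353179130961
((402.690185546875, 266.03350830078125), (123.78579711914062, 136.7581787109375), 10.059266090393066) tip (array([0.5263, 0.1897, 0.1383]), [np.float64(6.174722259738286e-05), np.float64(6.174722259732029e-05)]) [0.5264 0.1899 0.138 ]
```

Call:
move_arm(motion=[[[-6, -30, 0, 0, 1], [-12, -60, 0, 0, 1], [-18, -90, 0, 0, 1], [-24, -120, 0, 0, 1], [-30, -150, 0, 0, 1]]])

```text
time_s: 2.8
ee_pos: [0.5467, -0.1265, 0.2423]
eef_rot: [3.142, 0.0, 2.795]
ft_force: [1.1, 0.3, -0.3]
finger_gap: 0.995
```

Call:
move_arm(motion=[[[-6, -32, 0, 0, 1], [-12, -65, 0, 0, 1], [-18, -97, 0, 0, 1], [-22, -120, 0, 0, 1], [-27, -145, 0, 0, 1]]])

```text
time_s: 3.22
ee_pos: [0.5227, -0.2723, 0.2422]
eef_rot: [3.141, -0.0, 2.794]
ft_force: [0.2, -0.0, -0.3]
finger_gap: 0.999
```

Call:
move_arm(motion=[[[0, 0, 0, 0, 1], [0, 0, 0, 0, 1], [0, 0, 0, 0, 1], [0, 0, 0, 0, 1], [0, 0, 0, 0, 1]]])

```text
time_s: 3.63
ee_pos: [0.5232, -0.2703, 0.2424]
eef_rot: [3.142, 0.0, 2.795]
ft_force: [-0.1, 0.8, -0.6]
finger_gap: 0.998
```

```bash
python3 snap.py y1; python3 - <<'E'
from h import *
import pickle
c=pickle.load(open('y1.pkl','rb')); p=proj(c,[.467,-.254,.05]);print(p); u,v=map(int,p); u0,v0=max(0,u-60),max(0,v-50); print(u0,v0)
i=cv2.imread('pics/y1.png'); i=i[v0:v+50,u0:u+60]
cv2.imwrite('pics/y1c.png',cv2.resize(i,None,fx=5.5,fy=5.5,interpolation=cv2.INTER_CUBIC))
E
```

```text
{'time_s': np.float64(3.6833), 'ee_pos': array([ 0.5231, -0.2705,  0.2425]), 'eef_rot': array([3.1416e+00, 2.0000e-04, 2.7953e+00]), 'ft_force': array([-0.1561, -0.6096,  0.0473]), 'finger_gap': np.float64(0.9993), 'joints': array([-4.7720e-01,  1.8240e-01,  2.8220e-01,  1.6704e+00,  1.0000e-04,
       -1.3090e-01])}
[251.64002305 114.33094132]
191 64
```

View pics/y1.png

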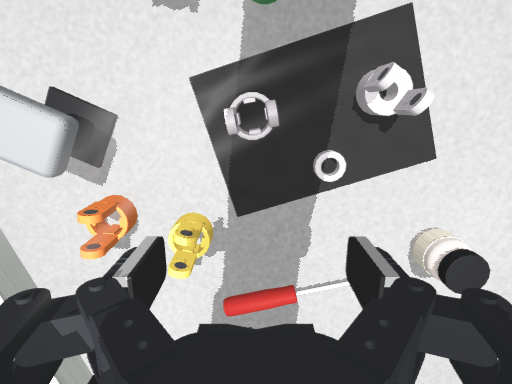

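View pics/y1c.png

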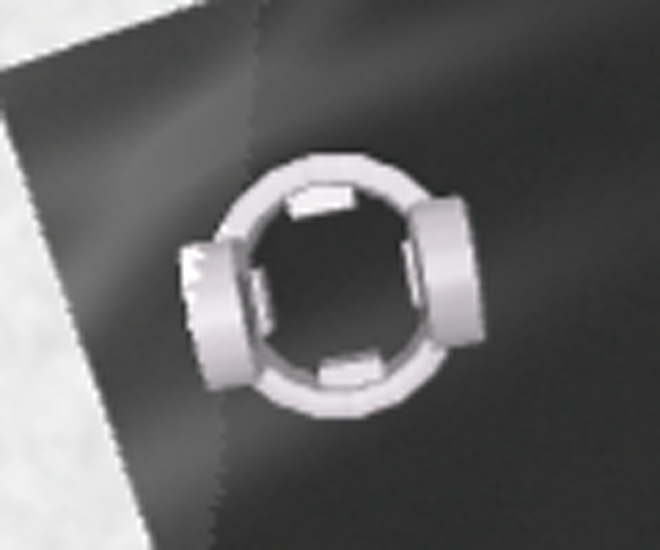

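```bash
python3 - <<'E'
from h import *
import pickle
np.set_printoptions(precision=4,suppress=True)
c=pickle.load(open('y1.pkl','rb')); w=lambda x,y,z:onz(c,191+(x-2.5)/5.5,64+(y-2.5)/5.5,z)[:2]
ang=lambda d:np.degrees(np.arctan2(d[1],d[0]))
L,R=w(219,315,.078),w(449,272,.078); print('ears',L,R,(L+R)/2,np.linalg.norm(R-L),ang(R-L))
t,b=w(322,202,.032),w(350,367,.032); print('teeth',t,b,(t+b)/2,np.linalg.norm(t-b),ang(t-b))
i=cv2.imread('pics/y1.png')
# barrel rim outer ellipse pts, z=.035
P=np.array([(335,152),(270,172),(232,208),(390,170),(335,418),(275,398),(395,398),(435,362)],np.float32)
e=cv2.fitEllipse(P); print(e); ce=w(*e[0],.035);print('rim',ce, (e[1][0]/5.5)/302.6*.339)
# heights: triangulate ear midpoint & rim centre with top view
T=cam('top');S=cam('side')
uv=lambda x,y:(191+(x-2.5)/5.5,64+(y-2.5)/5.5)
us=lambda x,y:(210+(x-2.5)*90/490,185+(y-2.5)*110/599)
print('rim z',tri([ray(c,*uv(*e[0])),ray(S,*us(181,437))]))
for n,a,b in(('L ear',(219,315),(174,405)),('R ear',(449,272),(184,313))):
    print(n,tri([ray(c,*uv(*a)),ray(S,*us(*b))]))
st=telemetry.get_state(); print(st['ee_pos'],st['eef_rot'])
E
```

```text
ears [ 0.4652 -0.2746] [ 0.4719 -0.2347] [ 0.4686 -0.2546] 0.04048112868743513 80.50472173487022
teeth [ 0.4525 -0.2519] [ 0.4845 -0.2576] [ 0.4685 -0.2548] 0.0324774272267029 169.9141428021797
((333.5508117675781, 284.7128601074219), (243.5530548095703, 263.9737243652344), 171.6088409423828)
rim [ 0.4681 -0.2551] 0.04960913632184362
rim z (array([ 0.4671, -0.2551,  0.0363]), [np.float64(0.0009387040396350772), np.float64(0.0009387040396350327)])
L ear (array([ 0.4641, -0.2739,  0.0852]), [np.float64(0.0009586688680757186), np.float64(0.0009586688680757118)])
R ear (array([ 0.4704, -0.2351,  0.0886]), [np.float64(0.0010569703571360538), np.float64(0.001056970357136099)])
[ 0.5231 -0.2705  0.2425] [3.1416 0.0002 2.7953]
```

Call:
move_arm(motion=[[[20, -1, 20, -0.06, 1], [40, -3, 50, -0.12, 1], [57, -4, 80, -0.175, 1], [57, -4, 105, -0.175, 1], [57, -4, 110, -0.175, 1]]])

```text
time_s: 4.1
ee_pos: [0.4659, -0.2542, 0.1285]
eef_rot: [3.14, -0.005, 2.97]
ft_force: [-0.1, 0.5, 0.1]
finger_gap: 1.0
```

Call:
move_arm(motion=[[[0, 0, 0, 0, 1], [0, 0, 0, 0, 1], [0, 0, 0, 0, 1], [0, 0, 0, 0, 1], [0, 0, 0, 0, 1]]])

```text
time_s: 4.52
ee_pos: [0.4686, -0.2561, 0.1335]
eef_rot: [-3.141, 0.002, 2.969]
ft_force: [0.0, -0.1, -0.3]
finger_gap: 1.001
```

```bash
python3 snap.py y2
```

```text
{'time_s': np.float64(4.5667), 'ee_pos': array([ 0.4684, -0.256 ,  0.1332]), 'eef_rot': array([-3.1412e+00,  1.3000e-03,  2.9688e+00]), 'ft_force': array([ 0.0081, -0.5012,  0.4143]), 'finger_gap': np.float64(0.9981), 'joints': array([-0.5002,  0.0333, -0.0907,  1.4454,  0.    , -0.3274])}
```

View pics/y2.png

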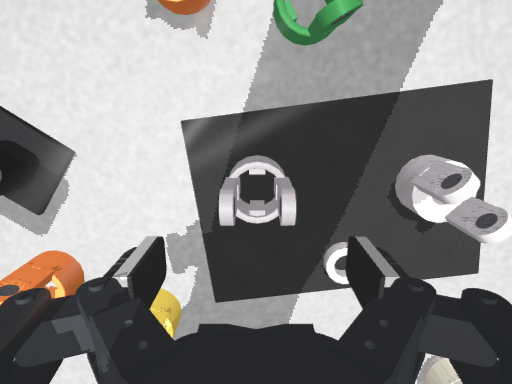

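```bash
python3 - <<'E'
from h import *
import pickle
np.set_printoptions(precision=4,suppress=True)
c=pickle.load(open('y2.pkl','rb'));c1=pickle.load(open('y1.pkl','rb'))
uv=lambda x,y:(191+(x-2.5)/5.5,64+(y-2.5)/5.5)
# ear centres (two views) & collar
for n,a,b in(('L',(219,315),(229,200)),('R',(449,272),(287,200))): print(n,tri([ray(c1,*uv(*a)),ray(c,*b)]), onz(c,*b,.078))
print('collar',onz(c1,330,166,.017),'plain',onz(c1,385,90,.035))
print('bottom outer edges L/R at ear tops', onz(c,219,202,.075),onz(c,296,202,.075))
E
```

```text
L (array([ 0.4658, -0.2762,  0.0509]), [np.float64(0.0009103509785862007), np.float64(0.0009103509785862333)]) [ 0.458  -0.2713  0.078 ]
R (array([ 0.4729, -0.2333,  0.0522]), [np.float64(0.0002853280714442615), np.float64(0.000285328071444263)]) [ 0.4644 -0.2343  0.078 ]
collar [ 0.5559 -0.1869  0.017 ] plain [ 0.4918 -0.112   0.035 ]
bottom outer edges L/R at ear tops [ 0.4591 -0.2785  0.075 ] [ 0.4678 -0.2285  0.075 ]
```

Call:
move_arm(motion=[[[0, 1.4, 20, 0, 1], [0, 1.4, 40, 0, 1], [0, 1.4, 60, 0, 1], [0, 1.4, 75, 0, 1], [0, 1.4, 81, 0, 1]]], squeeze=60)

```text
time_s: 4.98
ee_pos: [0.4673, -0.254, 0.0493]
eef_rot: [3.141, -0.002, 2.969]
ft_force: [0.2, 0.8, 0.4]
finger_gap: 1.0
```

Call:
move_arm(motion=[[[0, 0, 0, 0, 1], [0, 0, 0, 0, 0.7], [0, 0, 0, 0, 0.5], [0, 0, 0, 0, 0.3], [0, 0, 0, 0, 0.3]]])

```text
time_s: 5.4
ee_pos: [0.4688, -0.2548, 0.0528]
eef_rot: [-3.141, 0.002, 2.969]
ft_force: [-0.1, -0.2, 4.8]
finger_gap: 0.579
```

Call:
move_arm(motion=[[[0, 0, 0, 0, 0.2], [0, 0, 0, 0, 0.2], [0, 0, 0, 0, 0.2], [0, 0, 0, 0, 0.2], [0, 0, 0, 0, 0.2]]])

```text
time_s: 5.82
ee_pos: [0.4688, -0.2548, 0.0527]
eef_rot: [-3.141, 0.002, 2.969]
ft_force: [-0.6, -0.3, 5.9]
finger_gap: 0.577
```

```bash
python3 snap.py g1; python3 - <<'E'
from h import *
cv2.imwrite('pics/g1s.png',cv2.resize(imaging.camera('side')[150:310,180:320],None,fx=3.7,fy=3.7,interpolation=cv2.INTER_CUBIC))
E
```

```text
{'time_s': np.float64(5.8667), 'ee_pos': array([ 0.4688, -0.2548,  0.0527]), 'eef_rot': array([-3.1409e+00,  2.2000e-03,  2.9688e+00]), 'ft_force': array([-0.9503, -0.3698,  6.3922]), 'finger_gap': np.float64(0.5752), 'joints': array([-0.4979,  0.057 , -0.2224,  1.2891,  0.    , -0.325 ])}
```

View pics/g1.png

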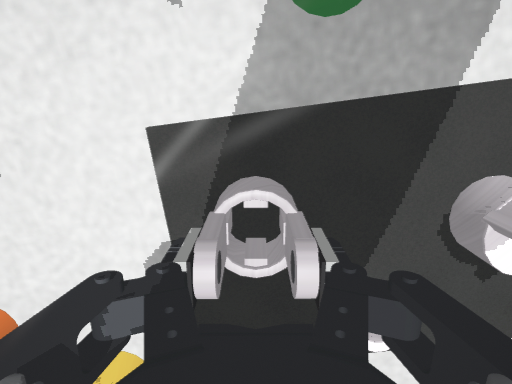

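View pics/g1s.png

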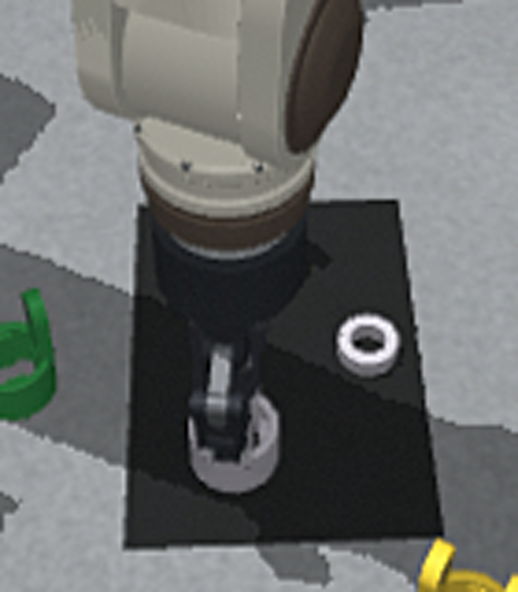

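Call:
move_arm(motion=[[[0, 0, -8, 0, 0.2], [0, 0, -35, 0, 0.2], [0, 0, -75, 0, 0.2], [0, 0, -115, 0, 0.2], [0, 0, -150, 0, 0.2]]], squeeze=80)

```text
time_s: 6.33
ee_pos: [0.4677, -0.2542, 0.204]
eef_rot: [-3.141, 0.0, 2.969]
ft_force: [1.2, -1.3, -3.6]
finger_gap: 0.574
```

Call:
move_arm(motion=[[[0, 0, -35, 0, 0.2], [0, 0, -40, 0, 0.2], [0, 0, -40, 0, 0.2], [0, 0, -40, 0, 0.2], [0, 0, -40, 0, 0.2]]])

```text
time_s: 6.75
ee_pos: [0.4675, -0.2541, 0.2393]
eef_rot: [3.141, -0.003, 2.969]
ft_force: [-0.7, 0.5, -3.3]
finger_gap: 0.576
```

```bash
python3 snap.py g2
```

```text
{'time_s': np.float64(6.8), 'ee_pos': array([ 0.4675, -0.2541,  0.2392]), 'eef_rot': array([ 3.1405, -0.0032,  2.9688]), 'ft_force': array([-0.0792, -0.044 , -3.5435]), 'finger_gap': np.float64(0.5745), 'joints': array([-0.4978,  0.0459,  0.1266,  1.6549, -0.    , -0.325 ])}
```

View pics/g2.png

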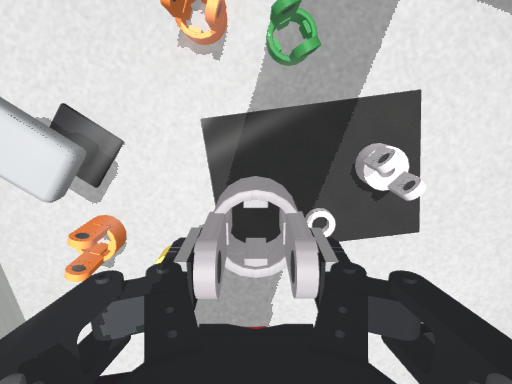

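```bash
python3 - <<'E'
from h import *
import pickle
np.set_printoptions(precision=4,suppress=True)
c=pickle.load(open('g2.pkl','rb')); z=.2392-.0177
a,b=onz(c,256,178,z),onz(c,257,277,z); print(a,b,(a+b)/2,np.linalg.norm(a-b))
i=cv2.imread('pics/g2.png')[165:305,180:335]
cv2.imwrite('pics/g2c.png',cv2.resize(i,None,fx=4.2,fy=4.2,interpolation=cv2.INTER_CUBIC))
E
```

```text
[ 0.4366 -0.2481  0.2215] [ 0.4924 -0.2572  0.2215] [ 0.4645 -0.2526  0.2215] 0.05648707792670734
```

View pics/g2c.png

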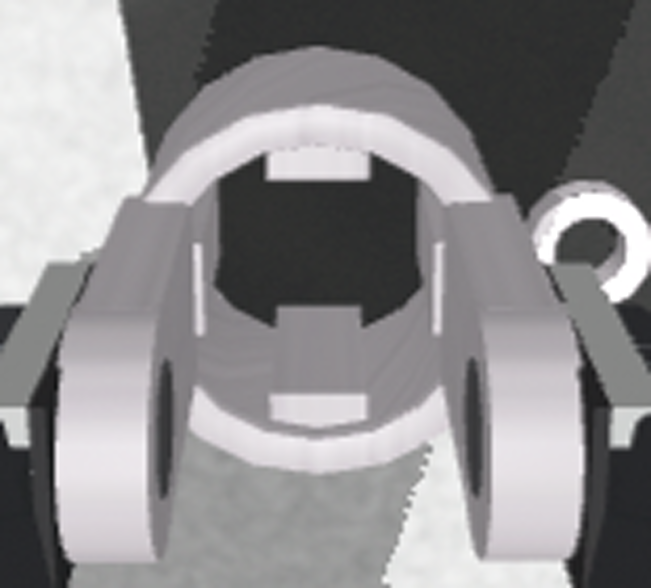

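```bash
python3 - <<'E'
from h import *
import pickle
np.set_printoptions(precision=4,suppress=True)
c=pickle.load(open('g2.pkl','rb'));t=np.array([.4675,-.2541,.2392]);R=Ro.from_euler('xyz',[3.1405,-.0032,2.9688]).as_matrix()
o,_=ray(c,0,0)
def ontool(x,y,zt):
    o,d=ray(c,180+(x-2)/4.2,165+(y-2)/4.2); o,d=R.T@(o-t),R.T@d
    return o+d*(zt-o[2])/d[2]
for n,a,b,z in(('rim',(318,103),(318,472),.0177),('teeth',(318,181),(318,393),.0207)):
    a,b=ontool(*a,z),ontool(*b,z);print(n,a,b,(a+b)/2,np.linalg.norm(a-b))
E
```

```text
rim [0.0256 0.0002 0.0177] [-0.0251  0.0002  0.0177] [0.0003 0.0002 0.0177] 0.05069167414235458
teeth [0.0146 0.0002 0.0207] [-0.0151  0.0002  0.0207] [-0.0003  0.0002  0.0207] 0.029667267109630295
```

Call:
move_arm(motion=[[[1, 25, 0, 0, 0.2], [2, 55, 0, 0, 0.2], [4, 87, 0, 0, 0.2], [5, 119, 0, 0, 0.2], [6, 150, 0, 0, 0.2]]])

```text
time_s: 7.22
ee_pos: [0.4873, -0.1041, 0.2397]
eef_rot: [3.141, -0.002, 2.968]
ft_force: [0.9, -0.4, -2.6]
finger_gap: 0.577
```

Call:
move_arm(motion=[[[1, 31, 0, 0, 0.2], [2, 62, 0, 0, 0.2], [4, 92, 0, 0, 0.2], [5, 122, 0, 0, 0.2], [6, 150, 0, 0, 0.2]]])

```text
time_s: 7.63
ee_pos: [0.5072, 0.0449, 0.2397]
eef_rot: [-3.141, -0.002, 2.969]
ft_force: [0.2, -0.1, -2.9]
finger_gap: 0.572
```

Call:
move_arm(motion=[[[1, 31, 0, 0.07, 0.2], [2, 62, 0, 0.14, 0.2], [4, 92, 0, 0.21, 0.2], [5, 122, 0, 0.28, 0.2], [6, 147, 0, 0.35, 0.2]]])

```text
time_s: 8.05
ee_pos: [0.5266, 0.1909, 0.2394]
eef_rot: [-3.14, -0.002, 2.616]
ft_force: [0.1, -0.6, -3.7]
finger_gap: 0.577
```

Call:
move_arm(motion=[[[0, 0, 0, 0.07, 0.2], [0, 0, 0, 0.14, 0.2], [0, 0, 0, 0.21, 0.2], [0, 0, 0, 0.28, 0.2], [0, 0, 0, 0.345, 0.2]]])

```text
time_s: 8.47
ee_pos: [0.5267, 0.189, 0.2394]
eef_rot: [-3.139, -0.001, 2.27]
ft_force: [-0.4, 0.3, -3.2]
finger_gap: 0.576
```

Call:
move_arm(motion=[[[0, 0, 0, 0, 0.2], [0, 0, 0, 0, 0.2], [0, 0, 0, 0, 0.2], [0, 0, 0, 0, 0.2], [0, 0, 0, 0, 0.2]]])

```text
time_s: 8.88
ee_pos: [0.5272, 0.189, 0.2411]
eef_rot: [-3.141, -0.0, 2.275]
ft_force: [0.2, -0.7, -3.5]
finger_gap: 0.574
```

```bash
python3 snap.py d1;cat > err.py <<'E'
from h import *
st=telemetry.get_state();R=Ro.from_euler('xyz',st['eef_rot']).as_matrix()
e=np.array([.5263,.1897,st['ee_pos'][2]])-st['ee_pos']
print('tool shift mm',np.round(1e3*R.T@e,1),'ear deg',round(np.degrees(st['eef_rot'][2])-90,2),'z',st['ee_pos'][2],'F',np.round(st['ft_force'],1),'M',np.round(st['moment'],2),'t',st['time_s'])
E
python3 err.py
```

```text
{'time_s': np.float64(8.9333), 'ee_pos': array([0.5272, 0.189 , 0.2412]), 'eef_rot': array([-3.1415, -0.    ,  2.2745]), 'ft_force': array([-0.0719,  0.0779, -2.6609]), 'finger_gap': np.float64(0.5779), 'joints': array([ 0.3443,  0.111 ,  0.1998,  1.6597, -0.    ,  1.2114])}
tool shift mm [ 1.1 -0.2  0. ] ear deg 40.32 z 0.2411930800143556 F [-0.1  0.1 -2.7] M [0.04 0.03 0.05] t 8.9333
```

View pics/d1.png

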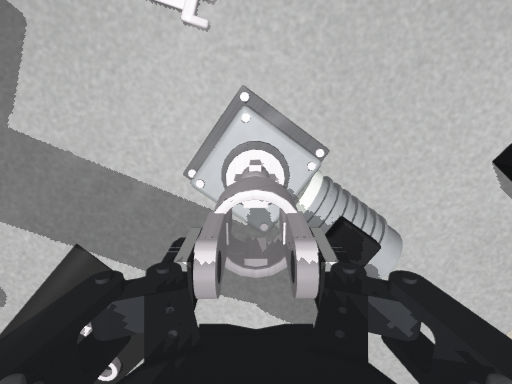

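Call:
move_arm(motion=[[[1, 0, 10, 0, 0.2], [1.1, -0.2, 25, 0, 0.2], [1.1, -0.2, 40, 0, 0.2], [1.1, -0.2, 47, 0, 0.2], [1.1, -0.2, 48, 0, 0.2]]])

```text
time_s: 9.35
ee_pos: [0.5255, 0.1895, 0.1911]
eef_rot: [-3.139, -0.001, 2.274]
ft_force: [-1.1, -0.1, -3.5]
finger_gap: 0.574
```

Call:
move_arm(motion=[[[0, 0, 0, 0, 0.2], [0, 0, 0, 0, 0.2], [0, 0, 0, 0, 0.2], [0, 0, 0, 0, 0.2], [0, 0, 0, 0, 0.2]]])

```text
time_s: 9.77
ee_pos: [0.5266, 0.1898, 0.1939]
eef_rot: [3.141, 0.0, 2.274]
ft_force: [0.5, -0.6, -4.0]
finger_gap: 0.573
```

```bash
python3 err.py; python3 snap.py d2;  python3 - <<'E'
from h import *
s=imaging.camera('side');cv2.imwrite('pics/d2s.png',cv2.resize(s[20:170,200:340],None,fx=3.9,fy=3.9,interpolation=cv2.INTER_CUBIC))
w=cv2.imread('pics/d2.png');cv2.imwrite('pics/d2c.png',cv2.resize(w[165:305,180:335],None,fx=4.2,fy=4.2,interpolation=cv2.INTER_CUBIC))
E
```

```text
tool shift mm [ 0.1 -0.3 -0. ] ear deg 40.28 z 0.19387404946703288 F [ 0.5 -0.6 -4. ] M [ 0.04 -0.05  0.02] t 9.7667
{'time_s': np.float64(9.8167), 'ee_pos': array([0.5265, 0.1898, 0.1937]), 'eef_rot': array([3.1410e+00, 2.0000e-04, 2.2738e+00]), 'ft_force': array([ 0.2897,  0.6103, -3.7144]), 'finger_gap': np.float64(0.5795), 'joints': array([ 0.346 ,  0.0964,  0.0921,  1.5658, -0.    ,  1.2138])}
```

View pics/d2c.png

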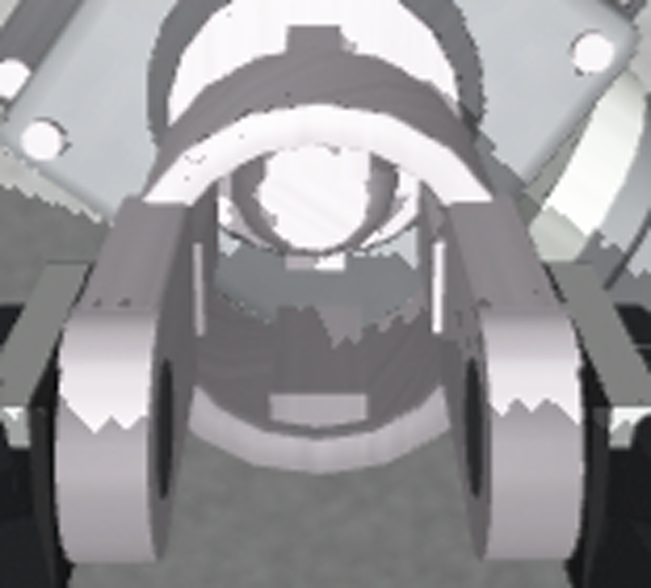

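View pics/d2s.png

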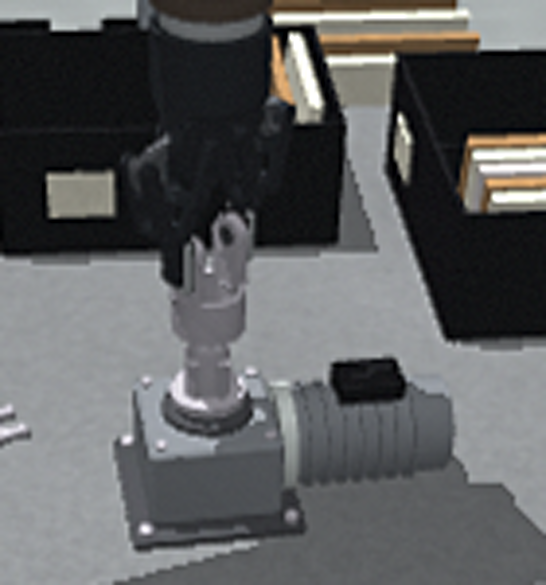

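Yoke is centred over the shaft, with the shaft tooth (crop (315,40)) lined up with the yoke tooth (318,165). Going down over the nose gently.

Call:
move_arm(motion=[[[0, -0.2, 4, 0, 0.2], [0, -0.2, 8, 0, 0.2], [0, -0.2, 12, 0, 0.2], [0, -0.2, 16, 0, 0.2], [0, -0.2, 18, 0, 0.2]]])

```text
time_s: 10.28
ee_pos: [0.5259, 0.1895, 0.1743]
eef_rot: [-3.141, -0.0, 2.274]
ft_force: [0.5, 0.6, -3.6]
finger_gap: 0.574
```

```bash
python3 err.py
```

```text
tool shift mm [-0.1  0.4 -0. ] ear deg 40.28 z 0.17428074164046298 F [ 0.5  0.6 -3.6] M [-0.02 -0.02  0.01] t 10.2833
```

Call:
move_arm(motion=[[[0, 0, 2, 0, 0.2], [0, 0, 4, 0, 0.2], [0, 0, 6, 0, 0.2], [0, 0, 8, 0, 0.2], [0, 0, 8, 0, 0.2]]])

```text
time_s: 10.7
ee_pos: [0.5263, 0.1897, 0.1679]
eef_rot: [3.141, 0.0, 2.274]
ft_force: [-1.3, -0.8, 5.5]
finger_gap: 0.572
```

```bash
python3 err.py
```

```text
tool shift mm [0. 0. 0.] ear deg 40.28 z 0.16787441263413702 F [-1.3 -0.8  5.5] M [-0.24  0.45 -0.01] t 10.7
```

Contact on the tooth tops (about 9 N, sinking ~3 mm). Rocking now.

Call:
move_arm(motion=[[[0, 0, 0, 0.02, 0.2], [0, 0, 0, 0.04, 0.2], [0, 0, 0, 0.06, 0.2], [0, 0, 0, 0.08, 0.2], [0, 0, 0, 0.1, 0.2]]])

```text
time_s: 11.12
ee_pos: [0.5266, 0.1898, 0.1678]
eef_rot: [3.14, 0.0, 2.172]
ft_force: [-0.2, 0.3, 5.5]
finger_gap: 0.573
```

```bash
python3 err.py
```

```text
tool shift mm [ 0.1 -0.3 -0. ] ear deg 34.42 z 0.16784119971497466 F [-0.2  0.3  5.5] M [-0.07  0.01  0.09] t 11.1167
```

Call:
move_arm(motion=[[[0, 0, 0, -0.03, 0.2], [0, 0, 0, -0.06, 0.2], [0, 0, 0, -0.09, 0.2], [0, 0, 0, -0.12, 0.2], [0, 0, 0, -0.15, 0.2]]])

```text
time_s: 11.53
ee_pos: [0.5266, 0.1898, 0.1678]
eef_rot: [3.14, 0.0, 2.324]
ft_force: [-0.7, 0.5, 4.5]
finger_gap: 0.576
```

```bash
python3 err.py
```

```text
tool shift mm [ 0.1 -0.3 -0. ] ear deg 43.15 z 0.16784667756498076 F [-0.7  0.5  4.5] M [ 0.04  0.03 -0.1 ] t 11.5333
```

Call:
move_arm(motion=[[[0, 0, 0, -0.015, 0.2], [0, 0, 0, -0.03, 0.2], [0, 0, 0, -0.05, 0.2], [0, 0, 0, -0.07, 0.2], [0, 0, 0, -0.07, 0.2]]])

```text
time_s: 11.95
ee_pos: [0.5266, 0.1899, 0.1679]
eef_rot: [3.14, 0.001, 2.394]
ft_force: [-0.7, 0.3, 5.1]
finger_gap: 0.575
```

```bash
python3 err.py
```

```text
tool shift mm [ 0.1 -0.3 -0. ] ear deg 47.15 z 0.16787786496618387 F [-0.7  0.3  5.1] M [ 0.03  0.01 -0.03] t 11.95
```

Of course: the yoke's teeth must sit in the shaft's gaps, so the target is 40.3° + 45° ≈ 85.3° rather than 40.3°. Turning on to there under the same light load.

Call:
move_arm(motion=[[[0, -0.2, 0, -0.07, 0.2], [0, -0.2, 0, -0.14, 0.2], [0, -0.2, 0, -0.2, 0.2], [0, -0.2, 0, -0.27, 0.2], [0, -0.2, 0, -0.33, 0.2]]])

```text
time_s: 12.37
ee_pos: [0.5265, 0.1897, 0.1679]
eef_rot: [3.14, 0.001, 2.726]
ft_force: [-1.0, 0.2, 6.0]
finger_gap: 0.574
```

```bash
python3 err.py
```

```text
tool shift mm [ 0.2 -0.1 -0. ] ear deg 66.18 z 0.16785550039367408 F [-1.   0.2  6. ] M [ 0.08  0.02 -0.09] t 12.3667
```

Call:
move_arm(motion=[[[0, 0, 0, -0.07, 0.2], [0, 0, 0, -0.14, 0.2], [0, 0, 0, -0.2, 0.2], [0, 0, 0, -0.27, 0.2], [0, 0, 0, -0.31, 0.2]]])

```text
time_s: 12.78
ee_pos: [0.526, 0.1895, 0.1667]
eef_rot: [-3.141, -0.001, 3.036]
ft_force: [-0.1, -0.3, -3.0]
finger_gap: 0.577
```

```bash
python3 err.py
```

```text
tool shift mm [-0.3  0.2 -0. ] ear deg 83.97 z 0.16667928715565547 F [-0.1 -0.3 -3. ] M [-0.05  0.02  0.03] t 12.7833
```

Force dropped back to the bare yoke weight: the teeth have meshed. Pushing down.

Call:
move_arm(motion=[[[0, 0, 3, -0.01, 0.2], [0, 0, 6, -0.02, 0.2], [0, 0, 9, -0.02, 0.2], [0, 0, 12, -0.02, 0.2], [0, 0, 15, -0.02, 0.2]]])

```text
time_s: 13.2
ee_pos: [0.5259, 0.1895, 0.1516]
eef_rot: [-3.141, -0.001, 3.053]
ft_force: [0.7, -0.4, -3.1]
finger_gap: 0.575
```

```bash
python3 err.py
```

```text
tool shift mm [-0.4  0.3 -0. ] ear deg 84.92 z 0.15159709244005729 F [ 0.7 -0.4 -3.1] M [-0.02  0.01  0.02] t 13.2
```

Call:
move_arm(motion=[[[-0.3, 0.2, 3, 0, 0.2], [-0.3, 0.2, 6, 0, 0.2], [-0.3, 0.2, 8, 0, 0.2], [-0.3, 0.2, 10, 0, 0.2], [-0.3, 0.2, 12, 0, 0.2]]])

```text
time_s: 13.62
ee_pos: [0.5264, 0.1896, 0.141]
eef_rot: [3.141, 0.001, 3.054]
ft_force: [-2.5, -1.3, 6.7]
finger_gap: 0.576
```

```bash
python3 err.py
```

```text
tool shift mm [ 0.1  0.1 -0. ] ear deg 84.96 z 0.14099375986266446 F [-2.5 -1.3  6.7] M [-0.32  0.76 -0.01] t 13.6167
```

Call:
move_arm(motion=[[[0, 0, 1, 0, 0.2], [0, 0, 2, 0, 0.2], [0, 0, 3, 0, 0.2], [0, 0, 3, 0, 0.2], [0, 0, 3, 0, 0.2]]])

```text
time_s: 14.03
ee_pos: [0.5264, 0.1897, 0.1386]
eef_rot: [3.141, 0.001, 3.054]
ft_force: [-3.3, -1.6, 7.9]
finger_gap: 0.574
```

```bash
python3 err.py;  python3 - <<'E'
from h import *
s=imaging.camera('side');cv2.imwrite('pics/h1s.png',cv2.resize(s[20:170,200:340],None,fx=3.9,fy=3.9,interpolation=cv2.INTER_CUBIC))
E
```

```text
tool shift mm [ 0.1  0.  -0. ] ear deg 84.96 z 0.1385669362567252 F [-3.3 -1.6  7.9] M [-0.38  0.95 -0.04] t 14.0333
```

View pics/h1s.png

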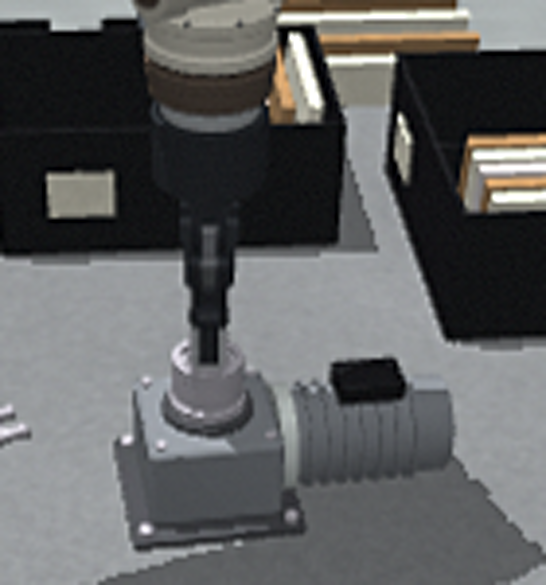

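Yoke is seated on the shoulder (shaft sunk ~5 mm at ~11 N). Ease off, open, retreat.

Call:
move_arm(motion=[[[0, 0, -2, 0, 0.2], [0, 0, -4, 0, 0.2], [0, 0, -4, 0, 0.2], [0, 0, -4, 0, 0.65], [0, 0, -4, 0, 0.75]]])

```text
time_s: 14.5
ee_pos: [0.5266, 0.1898, 0.1411]
eef_rot: [3.141, 0.0, 3.054]
ft_force: [-0.3, 0.6, -0.5]
finger_gap: 0.749
```

Call:
move_arm(motion=[[[0, 0, 0, 0, 0.85], [0, 0, 0, 0, 1], [0, 0, 0, 0, 1], [0, 0, 0, 0, 1], [0, 0, 0, 0, 1]]])

```text
time_s: 14.92
ee_pos: [0.5264, 0.1897, 0.1412]
eef_rot: [-3.142, -0.0, 3.054]
ft_force: [0.1, 0.2, 0.0]
finger_gap: 0.998
```

```bash
python3 err.py; python3 snap.py r1
```

```text
tool shift mm [0.1 0.  0. ] ear deg 84.97 z 0.1412001229369021 F [0.1 0.2 0. ] M [ 0.01 -0.05 -0.05] t 14.9167
{'time_s': np.float64(14.9667), 'ee_pos': array([0.5264, 0.1897, 0.1412]), 'eef_rot': array([-3.1415e+00, -1.0000e-04,  3.0538e+00]), 'ft_force': array([-0.0804, -0.4847,  0.18  ]), 'finger_gap': np.float64(0.9989), 'joints': array([ 0.3458,  0.0949, -0.0105,  1.4654, -0.    ,  0.4336])}
```

View pics/r1.png

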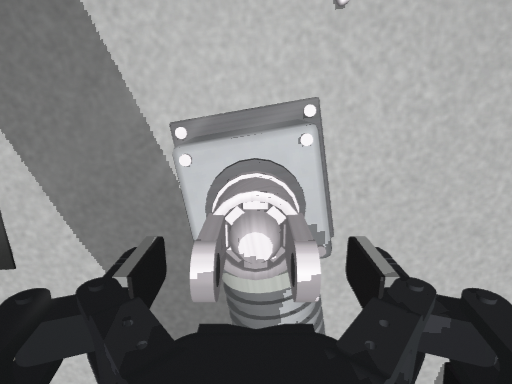

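Free of both ears, zero force; teeth interleave round the tip at (257,245). Straight up.

Call:
move_arm(motion=[[[0, 0, -12, 0, 1], [0, 0, -35, 0, 1], [0, 0, -65, 0, 1], [0, 0, -90, 0, 1], [0, 0, -105, 0, 1]]])

```text
time_s: 15.38
ee_pos: [0.5267, 0.1898, 0.2504]
eef_rot: [3.14, 0.003, 3.054]
ft_force: [0.3, -0.1, 0.8]
finger_gap: 1.0
```

Call:
move_arm(motion=[[[-25, -30, 0, 0, 1], [-50, -60, 0, 0, 1], [-65, -90, 0, 0, 1], [-65, -115, 0, 0, 1], [-65, -120, 0, 0, 1]]])

```text
time_s: 15.8
ee_pos: [0.5809, 0.061, 0.247]
eef_rot: [-3.141, 0.0, 3.051]
ft_force: [-0.3, -0.3, 0.6]
finger_gap: 1.001
```

Call:
move_arm(motion=[[[0, 0, 0, 0, 1], [0, 0, 0, 0, 1], [0, 0, 0, 0, 1], [0, 0, 0, 0, 1], [0, 0, 0, 0, 1]]])

```text
time_s: 16.22
ee_pos: [0.5805, 0.0655, 0.2464]
eef_rot: [3.141, 0.0, 3.055]
ft_force: [-0.4, 0.6, -0.3]
finger_gap: 1.0
```

```bash
python3 err.py; python3 snap.py f1;  python3 - <<'E'
from h import *
s=imaging.camera('side');cv2.imwrite('pics/f1s.png',cv2.resize(s[85:175,220:330],None,fx=6,fy=6,interpolation=cv2.INTER_CUBIC));cv2.imwrite('pics/f1sf.png',s)
cv2.imwrite('pics/f1t.png',imaging.camera('top'))
E
```

```text
tool shift mm [ 64.7 119.1   0. ] ear deg 85.05 z 0.24644453574634784 F [-0.4  0.6 -0.3] M [ 0.06  0.05 -0.01] t 16.2167
{'time_s': np.float64(16.2667), 'ee_pos': array([0.5805, 0.0653, 0.2464]), 'eef_rot': array([3.1415e+00, 1.0000e-04, 3.0551e+00]), 'ft_force': array([-0.0605, -0.2398, -0.5067]), 'finger_gap': np.float64(1.0024), 'joints': array([1.1200e-01, 1.7240e-01, 2.7840e-01, 1.6768e+00, 1.0000e-04,
       1.9850e-01])}
```

View pics/f1.png

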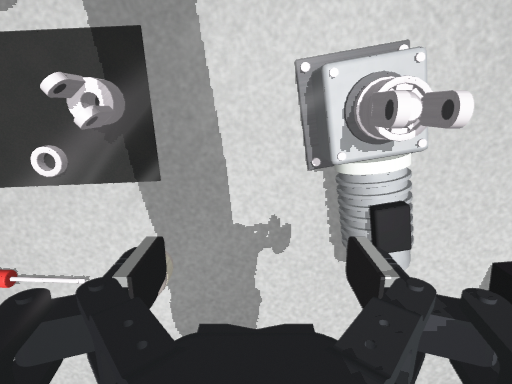

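View pics/f1s.png

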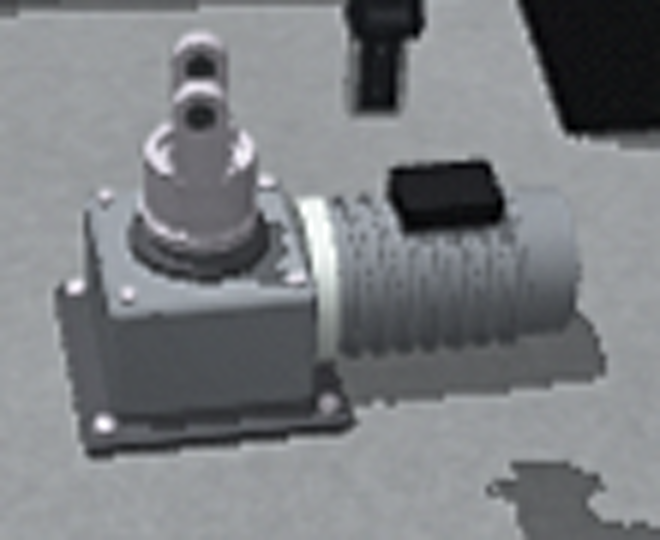

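View pics/f1t.png

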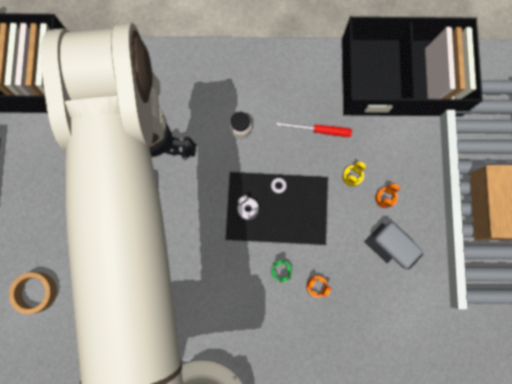

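```bash
python3 - <<'E'
from h import *
S=cam('side')
for n,p in(('rim',[.5263,.1897,.126]),('rim if unmeshed',[.5263,.1897,.153]),('underside front',[.5263+.0,.1897-.026,.094]),('front ear top',[.5263-.0018,.1897-.0205,.171])):
    u=proj(S,p);print(n,(u-[220,85])*6)
order.job_done()
E
```

```text
rim [202.73464143 149.23637156]
rim if unmeshed [203.07088279  98.3135978 ]
underside front [207.0210863  239.38946077]
front ear top [203.12905091  88.02830829]
the job is handed in; nothing more can be done
```

The splined yoke is seated on the drive shaft's shoulder, ears up, and the job was handed in at about 16.4 s of the 72 s allowed.

- **Which yoke:** I took the one with four inward teeth, at top-view pixel (307,218). The other grey yoke, at (247,207), has a small smooth bore and was left alone.
- **Meshing:** My first alignment was wrong. I lined the yoke's teeth up with the shaft's teeth instead of its gaps, so it stopped on the tooth tops under about 9 N. Rocking it between 34° and 47° there did nothing. I then turned it about 38° under the same light load until the teeth dropped in at 84–85°. The estimate was 85.3°.
- **Seating:** I pushed it down onto the shoulder with about 11 N, and the shaft sank about 5 mm. I then eased off, opened the gripper and backed away. The highest reading I saw at the end of any move was about 11 N, well under 50 N.
- **Last checks:**
  - In the side view, the barrel rim is at crop row 155. Fully home predicts 149 and resting on the tooth tops predicts 98, so the yoke is home to within about 3 mm by this check.
  - The gripper is about 13 cm clear of the yoke and its force reading is near zero.
  - The plain yoke, collar and grease jar look to be in their original places in the top view.

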